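Dispense one tea square and slide it onto the coaster

TASK

Press the red plunger of the tea dispenser all the way down once and let it spring back up, so that a single green tea square comes out on the plate in front. Then push that square aside with the fingertips, sliding it along without picking it up, until it lies wholly on the blue coaster. Leave the other squares in the magazine, and leave the mug, the soap bottle and the computer mouse where they stand.

Things in the scene. Friction and masses are not known exactly. Their poses are not given: they have to be found in the camera images.
- dispenser: Desk-top tea square dispenser, fixed. Origin on the desk under the magazine's centre; x points from the outlet back to the plunger, z up. A 2 mm aluminium foot plate (56 mm wide, x = -85 to +100 mm) carries a clear magazine and, behind it, a black drive housing (x = +24 to +94 mm, 50 mm wide, 62 mm tall). A full stroke pushes the lowest square out in -x; on release the next one drops into place.
- magazine_top (a point): Centre of the open top of the clear square magazine, 56 mm above the desk; 46.5 x 46.5 mm outside, 40.5 mm inside. The outlet is a slot at the foot of its -x wall (-x of the dispenser), just high enough for one square.
- plunger_top (a point): Centre of the top of the red plunger cap, a round cap of 36 mm diameter facing straight up; it stands above the drive housing at x = +60 mm of the dispenser, 98 mm above the desk when up, 74 mm when fully down.
- plunger (a joint): How far the plunger is pressed straight down: 0 m up (at rest), 0.024 m fully down at a hard stop. It takes 2 N to start and about 8 N at the bottom, a little more if pressed fast, and springs back by itself. The square has cleared the magazine from 0.020 m on. Each full stroke delivers another square.
- landing (a point): Point on the landing plate, 2 mm above the desk, over which the centre of a square comes to lie after a full stroke (53 mm in -x of the dispenser's origin; a few mm further if pressed fast). A gap of about 10 mm is then left between the square and the magazine.
- tea0: The lowest square in the magazine, the one that will come out: wrapped square of pressed tea, green with a small white paper label on top, 38 x 38 x 10 mm, about 12 g, origin at the centre of its underside, z up through its thickness. At the start it lies on the foot plate, 2 mm above the desk, inside the magazine. It slides easily on plate and desk.
- tea1: The second square from below, resting on the lowest: wrapped square of pressed tea, green with a small white paper label on top, 38 x 38 x 10 mm, about 12 g, origin at the centre of its underside, z up through its thickness.
- tea2: The third square from below: wrapped square of pressed tea, green with a small white paper label on top, 38 x 38 x 10 mm, about 12 g, origin at the centre of its underside, z up through its thickness.
- tea3: The top square of the stack: wrapped square of pressed tea, green with a small white paper label on top, 38 x 38 x 10 mm, about 12 g, origin at the centre of its underside, z up through its thickness.
- coaster: Square blue paper coaster, 100 x 100 mm, under 1 mm thick, stuck flat to the desk to the left or to the right of the landing plate; things slide onto it without a step. Origin at its centre on the desk, x and y along its edges.
- mouse: Computer mouse, grey and red, 112 (x) x 62 (y) x 36 mm, 120 g, loose on the desk on the side of the landing plate away from the coaster; origin at the centre of its underside.
- mug: White mug, 80 mm diameter, 95 mm tall, handle on its +y side reaching about 30 mm out, loose on the desk to one side of the dispenser; origin at the centre of its underside.
- soap: Amber pump bottle of hand soap, 64 mm diameter, 178 mm tall, its spout reaching 44 mm in its -x, loose on the desk to the other side of the dispenser; origin at the centre of its underside.
Mind the look-alikes: they are no part of the job. Leave any purple look-alike of the dispenser alone.

How it is judged:
On the way, in this order (a step that is already met when the one before it is completed fails the run):
1. the plunger is pressed all the way down (value of joint plunger above 0.0205 m), for 0.05 s.
2. the plunger is back up and the lowest square lies out in front of the magazine (value of joint plunger below 0.004 m and x of tea0 in the frame of dispenser below -0.04 m), for 0.1 s.
At the end, for the whole second after the job is handed in: The dispensed square lies flat and still on the coaster (centre within 33 mm of the coaster's along each coaster edge), the plunger is up (within 3 mm), the other squares are in the magazine (within 8 mm of its axis), and mouse, mug and soap bottle are within 15 mm of where they stood (x of tea0 in the frame of coaster between -0.033 and 0.033 m and y of tea0 in the frame of coaster between -0.033 and 0.033 m and height (world z) of tea0 below 0.003 m and angle between tea0's own z axis and vertical below 0.08 rad and linear speed of tea0 below 0.02 m/s and value of joint plunger below 0.003 m and x of tea1 in the frame of dispenser between -0.008 and 0.008 m and y of tea1 in the frame of dispenser between -0.008 and 0.008 m and x of tea2 in the frame of dispenser between -0.008 and 0.008 m and y of tea2 in the frame of dispenser between -0.008 and 0.008 m and x of tea3 in the frame of dispenser between -0.008 and 0.008 m and y of tea3 in the frame of dispenser between -0.008 and 0.008 m and distance of each of mouse, mug, soap from where it was at the start of the episode below 0.015 m); the robot touches nothing.
It fails at once if a second square is driven out of the magazine (the plunger was pressed more than once) (not (x of tea1 in the frame of dispenser between -0.008 and 0.008 m and y of tea1 in the frame of dispenser between -0.008 and 0.008 m and x of tea2 in the frame of dispenser between -0.008 and 0.008 m and y of tea2 in the frame of dispenser between -0.008 and 0.008 m and x of tea3 in the frame of dispenser between -0.008 and 0.008 m and y of tea3 in the frame of dispenser between -0.008 and 0.008 m)).
It fails at once if the dispensed square is lifted off the plate or desk (height (world z) of tea0 above 0.012 m).
It fails at once if the dispensed square is tipped up (angle between tea0's own z axis and vertical above 0.4 rad).
It fails at once if the mouse, the mug or the soap bottle is moved (distance of any of mouse, mug, soap from where it was at the start of the episode above 0.015 m).
It also fails if it takes over 58 s, if anything falls off the work surface, if the arm or the gripper's body presses on something with over 40 N, if the wrist force passes 120 N, or if a joint passes its speed limit or range.

ROBOT

A 7-joint arm with a two-finger parallel gripper is mounted at the origin on the work surface. World frame = base frame: x ahead of the robot, y to its left, z up, the work surface at z = 0. Lengths are in m, angles in rad, forces in N, time in s.
With the tool pointing down it reaches from about 0.425 to 0.875 m from the base axis. Payload 4.7 kg.
Tool frame: the origin (TCP) lies at the very end of the fingers, on their centre line; the grasp point (between the pads) lies 19 mm behind it (ctrl.grip_depth is the distance from the TCP to the grasp point, in m); z points along the fingers, y is the direction in which the jaws open and shut (so a half turn about z gives the same grasp; the last joint's range is limited). The gripper opens to 87 mm and grips with 3 to 60 N. Pads are 19 mm wide; open, the fingers measure 117 mm over their backs; the gripper's body (75 mm by 190 mm) begins 51 mm behind the grasp point.
Start: joints at [1.259, 0.321, -0.07, 1.45, 0.023, 1.371, -0.057], TCP at [0.208, -0.616, 0.223] pointing down, gripper open.
Joint ranges: [-2.86, 2.86], [-0.3, 2.09], [-1.38, 1.24], [0.06, 2.45], [-1.56, 4.7], [0.09, 2.05], [-2.69, 2.69]. Speed limits (rad/s): [2.57, 2.57, 3.14, 3.14, 3.14, 3.14, 3.14].

INTERFACE

Orientations are given as [roll, pitch, yaw] about the fixed x, y, z axes, in that order (R = Rz(yaw) Ry(pitch) Rx(roll)).
In Python, from rig import ctrl gives the robot as it stands.
- The arm moves only by the shell command python3 -m pendant 'ROWS' [OPENING] [FORCE]. ROWS is JSON, a list of rows, each a list of 2 entries, a list of its own where there are three numbers: the shift along the tool's x, y, z normalised to -1 to 1, where 1 is 0.75 m, then the turn, a rotation vector about the tool's x, y, z normalised to -1 to 1, where 1 is 30 degrees. A call has 1 to 10 rows; each row is the pose to reach, as a shift and turn from the pose commanded when the call began, along the tool's axes at that moment; what a row does not reach only later rows make up. A row lasts 1/10 s, in which the tool goes at most 50 mm and 8.59 degrees, less where a joint would pass 70% of its speed; a pose out of reach is approached as far as the arm can. A call with a number of a shift or a turn outside -1 to 1 is refused whole. A call with a gripper value outside its range is refused whole. OPENING is the opening, from -1 (shut) to 1 (fully open), set as the call begins (- or left out, the last holds). The fingers move at their own pace and stop on an object; FORCE is the grip in N (left out, the last holds). Time passes only in rows, so rows that repeat a pose let the fingers close. It gives the time, the measured TCP pose, the force and the opening at its end, in the units of the state.
- ctrl.sense(): the state, without advancing time (a new reading comes with each control period).
- ctrl.snapshot(name): name is "side" or "top"; returns a dict with "color" (400x640x3 uint8, red, green, blue), "K" (3x3 intrinsics, pixels), "dist" ([k1, k2, p1, p2, k3] as OpenCV has them; the pictures are not rectified), "origin" and "rotation" of the camera in the world. Camera axes: x right, y down, z forward; pixel columns grow to the right and rows downward; lengths in m; the calibration is good to about 2 mm. A picture is of the moment at which its call begins. There is no depth.
- ctrl.sign_off(): hands the job in, once; it reports no verdict.
The state is a dict: "time_s": time; "qpos": joint angles; "qvel": joint speeds; "joint_efforts": joint torques, N m; "tcp_pos": TCP position; "orientation": TCP orientation; "ft_force": force on the tool from outside, world axes, zero at the start; "moment": the same for the moment, N m; "width": finger opening in m.
Only numpy, scipy, OpenCV 4.12 (cv2) and the standard library are available. Lean on these libraries where they do the work, as an engineer would, in place of code of your own. Each camera call takes 0.05 s, during which the arm holds its last target.

## Working session

There is one attempt and no reset: what is moved stays moved. The work goes in short steps, Python scripts to look and compute and a shell command to move; the robot and the scene stay as the last step left them, time stands still between calls to the robot, and variables do not carry over. Pictures are saved under pics/ and viewed, and the job is handed in when it is done.

```bash
ls; mkdir -p pics; python3 - <<'E'
from rig import ctrl
import cv2
s=ctrl.sense(); print({k:s[k] for k in('time_s','tcp_pos','orientation','width','ft_force')})
for n in('top','side'):
    c=ctrl.snapshot(n); cv2.imwrite(f'pics/{n}0.png',c['color'][:,:,::-1]); print(n,c['K'],c['dist'],c['origin'],c['rotation'])
E
```

```text
pics
{'time_s': 0.0, 'tcp_pos': array([ 0.20784062, -0.61529228,  0.22146109]), 'orientation': array([-3.13968030e+00,  8.18011970e-05,  3.25847474e-01]), 'width': 0.08672237113683434, 'ft_force': array([-0.15605298,  0.32692921, -0.52110138])}
top [[401.77377413   0.         318.02088977]
 [  0.         401.77377413 198.73009203]
 [  0.           0.           1.        ]] [-0.05724648  0.          0.          0.          0.        ] [0.47001422 0.05948172 0.8757211 ] [-3.00387037 -0.00927514 -1.57977137]
side [[363.58862562   0.         314.26961102]
 [  0.         363.58862562 196.80457094]
 [  0.           0.           1.        ]] [-0.03015896  0.          0.          0.          0.        ] [0.46237102 0.66867112 0.59173455] [-2.21791556  0.01730283 -2.9505009 ]
```

View pics/top0.png

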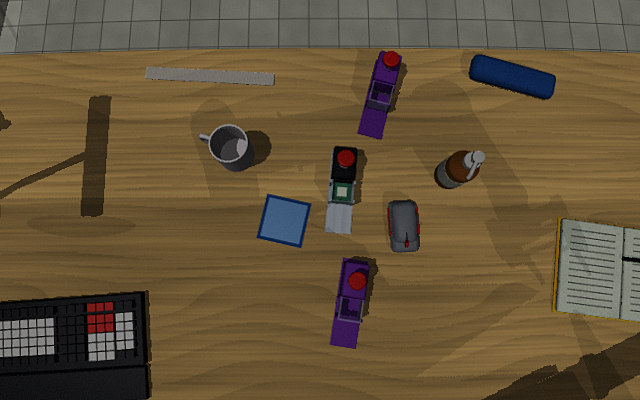

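View pics/side0.png

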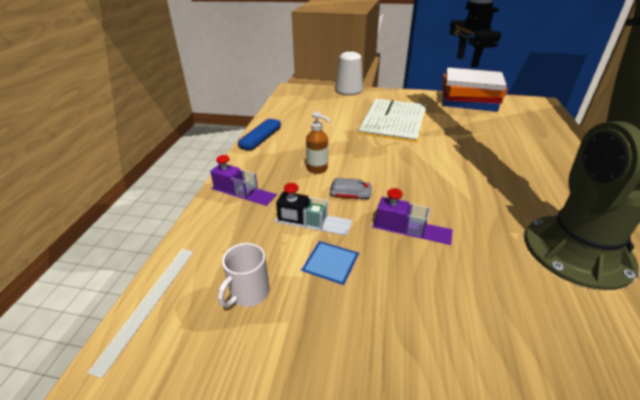

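Three dispensers appear in the top view. Two are purple, at (381,95) and (352,300), with empty magazines. The third, at (343,188), has a black housing, an aluminium plate and green squares, so it fits the description. The coaster is at (284,221), the mouse at (404,225), the mug at (231,148) and the soap at (458,168).

```bash
cat > h.py <<'E'
import numpy as np,cv2
from scipy.spatial.transform import Rotation as Ro
from rig import ctrl
def rot(c):
    r=np.array(c['rotation']); return r if r.shape==(3,3) else Ro.from_euler('xyz',r).as_matrix()
def ray(c,uv):
    p=cv2.undistortPoints(np.array(uv,float).reshape(-1,1,2),c['K'],np.array(c['dist'])).reshape(-1,2)
    return np.c_[p,np.ones(len(p))]@rot(c).T
def plane(c,uv,z):
    d=ray(c,uv); o=np.array(c['origin']); return o+d*((z-o[2])/d[:,2])[:,None]
def tri(c1,u1,c2,u2):
    A=np.zeros((3,3));b=np.zeros(3);D=[]
    for c,u in((c1,u1),(c2,u2)):
        d=ray(c,[u])[0];d/=np.linalg.norm(d);P=np.eye(3)-np.outer(d,d);A+=P;b+=P@np.array(c['origin']);D.append((P,np.array(c['origin'])))
    x=np.linalg.solve(A,b); return x,[np.linalg.norm(P@(x-o)) for P,o in D]
def proj(c,X):
    R=rot(c).T; return cv2.projectPoints(np.array(X,float).reshape(-1,1,3),cv2.Rodrigues(R)[0],-R@np.array(c['origin']),c['K'],np.array(c['dist']))[0].reshape(-1,2)
def hsv(c): return cv2.cvtColor(c['color'],cv2.COLOR_RGB2HSV)
def blobs(m,mn=30):
    return [q for q in cv2.findContours(m.astype(np.uint8),cv2.RETR_EXTERNAL,cv2.CHAIN_APPROX_NONE)[0] if cv2.contourArea(q)>mn]
E
python3 - <<'E'
from h import *
T=ctrl.snapshot('top');S=ctrl.snapshot('side')
cv2.imwrite('pics/c1.png',cv2.resize(T['color'][125:260,200:500,::-1],None,fx=2.6,fy=2.6,interpolation=cv2.INTER_CUBIC))
cv2.imwrite('pics/c2.png',cv2.resize(S['color'][165:290,240:400,::-1],None,fx=4,fy=4,interpolation=cv2.INTER_CUBIC))
for n,c in(('T',T),('S',S)):
    H=hsv(c); red=((H[...,0]<8)|(H[...,0]>172))&(H[...,1]>150)&(H[...,2]>70)
    for q in blobs(red): print(n,'red',cv2.minEnclosingCircle(q),cv2.boundingRect(q), cv2.contourArea(q))
    bl=(H[...,0]>95)&(H[...,0]<122)&(H[...,1]>110)&(H[...,2]>60)
    for q in blobs(bl,300):
        r=cv2.minAreaRect(q); P=plane(c,cv2.boxPoints(r),0.0)
        if 0<c['color'].shape[0] : print(n,'blue',r,P.mean(0).round(4),P[:,:2].round(3).tolist())
H=hsv(T)
print(ray(T,[[320,200]]))
pl=(H[...,1]<70)&(H[...,2]>130); pl[:200]=0;pl[240:]=0;pl[:,:315]=0;pl[:,365:]=0
for q in blobs(pl): 
    r=cv2.minAreaRect(q);P=plane(T,cv2.boxPoints(r),.002);print('plate',r,P[:,:2].round(4).tolist())
E
```

```text
T red ((91.0, 328.0), 5.000100135803223) (88, 324, 8, 9) 48.5
T red ((104.8125, 327.5), 8.560774803161621) (97, 323, 17, 9) 94.0
T red ((90.92857360839844, 318.5), 4.65667200088501) (87, 315, 8, 8) 47.0
T red ((108.5, 317.5), 4.94984769821167) (105, 314, 8, 8) 49.0
T red ((99.5, 318.0), 4.717090606689453) (96, 314, 8, 9) 45.5
T red ((90.5, 307.5), 4.94984769821167) (87, 304, 8, 8) 49.0
T red ((99.5, 306.5), 4.94984769821167) (96, 303, 8, 8) 48.5
T red ((108.5, 306.0), 5.315173149108887) (105, 302, 8, 9) 49.0
T red ((356.8846130371094, 280.6538391113281), 8.908736228942871) (348, 272, 18, 18) 220.5
T red ((345.3970642089844, 157.7205810546875), 8.280149459838867) (338, 150, 16, 16) 190.5
T red ((390.5, 58.5), 7.905794143676758) (383, 51, 16, 16) 173.5
T blue ((283.46905517578125, 220.300537109375), (44.97190475463867, 45.1967658996582), 12.994616508483887) [0.5447 0.1262 0.    ] [[0.508, 0.185], [0.604, 0.163], [0.581, 0.067], [0.485, 0.09]]
T blue ((513.3018798828125, 75.44337463378906), (83.7899398803711, 21.016162872314453), 15.945395469665527) [ 0.8816 -0.4135  0.    ] [[0.883, -0
[... 435 characters left out ...]
, 0.16], [0.595, 0.06], [0.487, 0.091], [0.499, 0.184]]
S blue ((259.17999267578125, 133.739990234375), (14.200000762939453, 45.79999923706055), 53.13010025024414) [ 0.882  -0.4366  0.    ] [[0.942, -0.359], [0.879, -0.594], [0.821, -0.503], [0.886, -0.291]]
S blue ((543.861328125, 38.63139343261719), (123.8818588256836, 126.70123291015625), 19.98310661315918) [-0.9572 -3.7353  0.    ] [[0.098, -1.146], [-1.9, -9.325], [-1.756, -3.732], [-0.271, -0.738]]
S blue ((443.0589599609375, 44.307857513427734), (62.57951736450195, 94.1666488647461), 7.594643592834473) [ 0.0902 -2.2484  0.    ] [[0.372, -0.97], [0.215, -3.773], [-0.339, -3.338], [0.113, -0.913]]
[[ 0.13402439 -0.01532042 -0.99087689]]
```

View pics/c1.png

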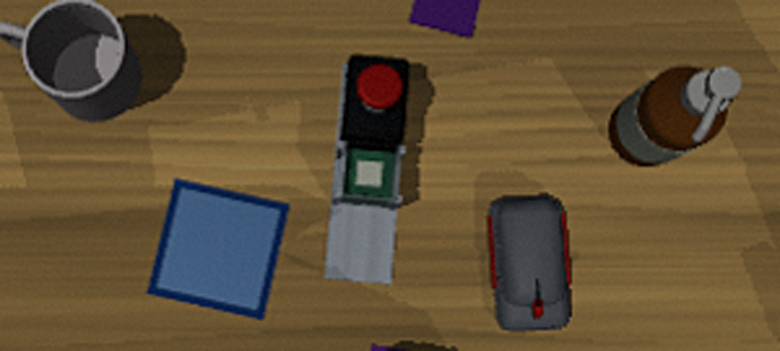

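View pics/c2.png

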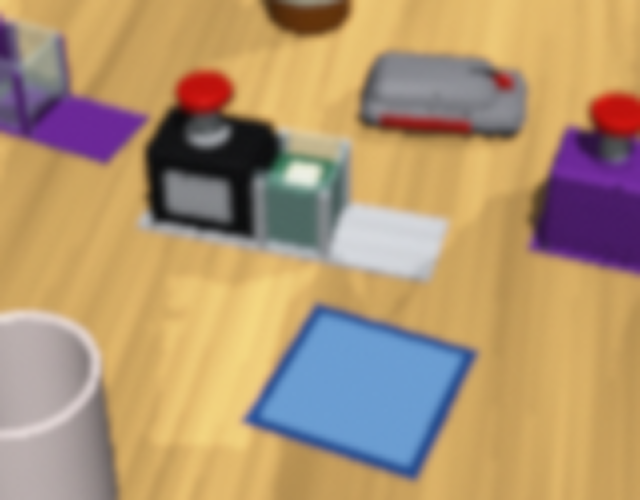

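```bash
python3 - <<'E'
from h import *
T=ctrl.snapshot('top');S=ctrl.snapshot('side')
f=lambda p:[p[0]/2.6+200,p[1]/2.6+125]
g=lambda p:[p[0]/4+240,p[1]/4+165]
print('plunger',plane(T,[[345.4,157.7]],.098).round(4),tri(T,[345.4,157.7],S,[290.5,187.0]))
print('plate front',plane(T,[f((326,278)),f((391,283))],.002).round(4))
print('plate front side',plane(S,[g((428,279)),g((448,217))],.002).round(4))
print('label',plane(T,[f((370,173))],.042).round(4), plane(S,[g((303,174))],.042).round(4))
H=hsv(T)
m=(H[...,0]>95)&(H[...,0]<122)&(H[...,1]>90)&(H[...,2]>40)
q=[q for q in blobs(m,300) if cv2.boundingRect(q)[0]<300][0]
P=plane(T,cv2.boxPoints(cv2.minAreaRect(q)),0);print('coaster',P.mean(0).round(4),P[:,:2].round(4).tolist())
print('mouse px at z~.015',plane(T,[f((488,200)),f((570,200)),f((493,328)),f((570,328))],.012).round(3)[:,:2].tolist())
print('mug rim',plane(T,[f((75,48))],.095).round(3),'soap',plane(T,[f((723,83))],.17).round(3))
E
```

```text
plunger [[ 0.6596 -0.0038  0.098 ]] (array([ 0.65938373, -0.00417018,  0.09457199]), [np.float64(0.0009893760678065305), np.float64(0.0009893760678061896)])
plate front [[ 0.5181  0.035   0.002 ]
 [ 0.5135 -0.0193  0.002 ]]
plate front side [[ 0.5162  0.0372  0.002 ]
 [ 0.5107 -0.0207  0.002 ]]
label [[ 6.004e-01 -5.000e-04  4.200e-02]] [[0.5975 0.0014 0.042 ]]
coaster [0.5448 0.1262 0.    ] [[0.5076, 0.1848], [0.6047, 0.1637], [0.5817, 0.0669], [0.4853, 0.0893]]
mouse px at z~.015 [[0.581, -0.101], [0.581, -0.17], [0.475, -0.102], [0.474, -0.166]]
mug rim [[0.691 0.229 0.095]] soap [[ 0.643 -0.241  0.17 ]]
```

Target confirmed: the black dispenser, with its plunger at top-view pixel (345,158). The purple ones have no green squares. The dispenser's yaw is about -0.084 and the landing point is about (0.547, 0.0055). The coaster is centred at (0.545, 0.126), to the robot's left.

```bash
cat >> h.py <<'E'
def go(p,yaw):
    s=ctrl.sense(); R=Ro.from_euler('xyz',s['orientation']); G=Ro.from_euler('xyz',[np.pi,0,yaw])
    print('shift',(R.inv().apply(np.array(p)-s['tcp_pos'])/.75).round(4).tolist(),'turn',((R.inv()*G).as_rotvec()/np.radians(30)).round(3).tolist(),'at',s['tcp_pos'].round(4),s['orientation'].round(3),'F',s['ft_force'].round(1),'t',s['time_s'],'w',s['width'].round(4))
E
python3 -c "
from h import *
go([.6594,-.004,.2],-.084)"
```

```text
Traceback (most recent call last):
  File "h.py", line 23, in go
    print('shift',(R.inv().apply(np.array(p)-s['tcp_pos'])/.75).round(4).tolist(),'turn',((R.inv()*G).as_rotvec()/np.radians(30)).round(3).tolist(),'at',s['tcp_pos'].round(4),s['orientation'].round(3),'F',s['ft_force'].round(1),'t',s['time_s'],'w',s['width'].round(4))
                                                                                                                                                                                                                                                        ^^^^^^^^^^^^^^^^
AttributeError: 'float' object has no attribute 'round'
```

```bash
sed -i "s/s\['width'\].round(4)/round(s['width'],4)/" h.py
python3 -c "
from h import *
go([.6594,-.004,.2],-.084)"
```

```text
shift [0.8313, -0.58, 0.0299] turn [-0.001, 0.0, 0.783] at [ 0.2079 -0.6157  0.2222] [-3.141  0.     0.326] F [ 1.   0.3 -0. ] t 0.3 w 0.0871
```

```bash
python3 -m pendant '[[[0.5,-0.35,0],[0,0,0.78]],[[0.5,-0.35,0],[0,0,0.78]],[[0.5,-0.35,0],[0,0,0.78]],[[0.5,-0.35,0],[0,0,0.78]],[[0.5,-0.35,0],[0,0,0.78]],[[0.5,-0.35,0],[0,0,0.78]],[[0.5,-0.35,0],[0,0,0.78]],[[0.5,-0.35,0],[0,0,0.78]],[[0.5,-0.35,0],[0,0,0.78]],[[0.5,-0.35,0],[0,0,0.78]]]' -1; python3 -c "
from h import *
go([.6594,-.004,.2],-.084)
cv2.imwrite('pics/s1.png',ctrl.snapshot('side')['color'][:,:,::-1])"
```

```text
time_s: 1.3
tcp_pos: [0.4833, -0.2397, 0.223]
orientation: [-3.139, -0.002, -0.072]
ft_force: [-0.6, 0.4, -0.6]
width: 0.0151
shift [0.2116, -0.3302, 0.0321] turn [-0.005, -0.004, 0.023] at [ 0.4833 -0.2397  0.223 ] [-3.139e+00 -2.000e-03 -7.200e-02] F [-0.6  0.4 -0.6] t 1.3 w 0.0151
```

View pics/s1.png

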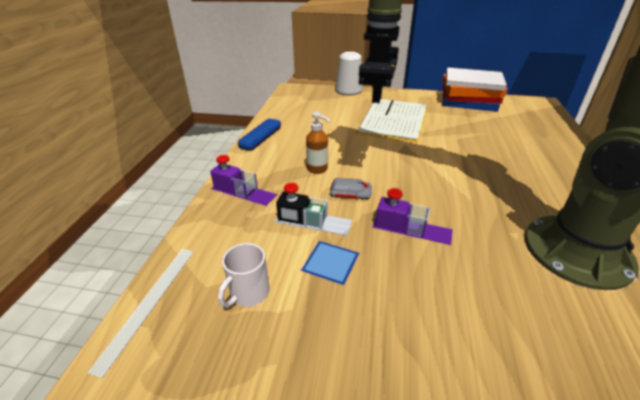

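The arm moves cleanly, and in the side view the gripper is at about (378,85). Next I go above the plunger.

```bash
python3 -m pendant '[[[0.21,-0.33,0.02],[0,0,0.02]],[[0.21,-0.33,0.02],[0,0,0.02]],[[0.21,-0.33,0.02],[0,0,0.02]],[[0.21,-0.33,0.02],[0,0,0.02]],[[0.21,-0.33,0.02],[0,0,0.02]],[[0.2116,-0.33,0.08],[0,0,0.02]],[[0.2116,-0.33,0.1],[0,0,0.02]],[[0.2116,-0.33,0.1],[0,0,0.02]],[[0.2116,-0.33,0.1],[0,0,0.02]]]' -1; python3 -c "
from h import *
go([.6594,-.004,.115],-.084)
S=ctrl.snapshot('side')['color'][:,:,::-1]
T=ctrl.snapshot('top')['color'][:,:,::-1]
cv2.imwrite('pics/s2.png',np.hstack([cv2.resize(S[60:300,200:460],(400,370)),cv2.resize(T[60:300,200:460],(400,370))]))"
```

```text
time_s: 2.25
tcp_pos: [0.6574, -0.0159, 0.1473]
orientation: [3.14, 0.001, -0.095]
ft_force: [0.2, 0.1, 0.4]
width: 0.0008
shift [0.0012, -0.0162, 0.0431] turn [0.003, 0.003, -0.021] at [ 0.6574 -0.0159  0.1473] [ 3.14e+00  1.00e-03 -9.50e-02] F [0.2 0.1 0.4] t 2.25 w 0.0008
```

View pics/s2.png

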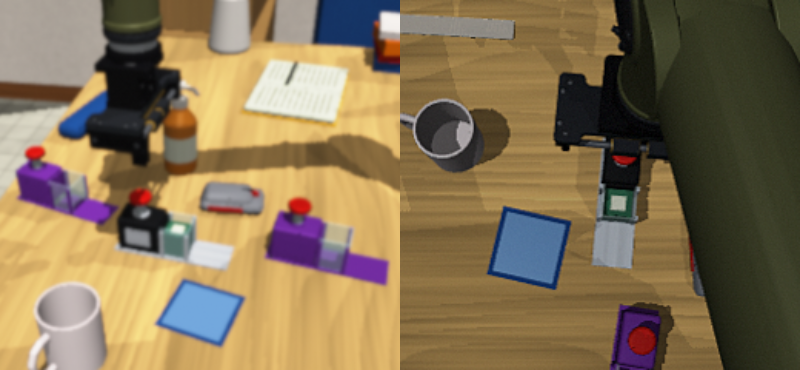

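The gripper body is long along y in this orientation, so pushing with the jaws along y keeps it clear of the plunger. I'm correcting the remaining offset before pressing.

```bash
python3 -m pendant '[[[0,0,0],[0,0,0]]]'; python3 -c "
from h import *
go([.6594,-.004,.115],-.084)"
```

```text
time_s: 2.45
tcp_pos: [0.6586, -0.0156, 0.1497]
orientation: [3.141, -0.003, -0.096]
ft_force: [0.7, -0.2, 0.3]
width: 0.0003
shift [-0.0005, -0.0155, 0.0463] turn [0.002, -0.006, -0.022] at [ 0.6586 -0.0156  0.1497] [ 3.141e+00 -3.000e-03 -9.600e-02] F [ 0.7 -0.2  0.3] t 2.45 w 0.0003
```

```bash
python3 -m pendant '[[[0,-0.0155,0.02],[0,0,-0.02]],[[0,-0.0155,0.04],[0,0,-0.02]],[[0,-0.0155,0.053],[0,0,-0.02]],[[0,-0.0155,0.053],[0,0,-0.02]],[[0,-0.0155,0.053],[0,0,-0.02]]]'; python3 -c "
from h import *
go([.6594,-.004,.074],-.084)"
```

```text
time_s: 2.95
tcp_pos: [0.6586, -0.0022, 0.1071]
orientation: [3.141, 0.001, -0.083]
ft_force: [-0.5, -0.4, 0.3]
width: 0.0005
shift [0.0013, 0.0023, 0.0441] turn [0.001, 0.002, 0.002] at [ 0.6586 -0.0022  0.1071] [ 3.141e+00  1.000e-03 -8.300e-02] F [-0.5 -0.4  0.3] t 2.95 w 0.0005
```

```bash
python3 -m pendant '[[[0.001,0.002,0.008],[0,0,0]],[[0.001,0.002,0.014],[0,0,0]],[[0.001,0.002,0.02],[0,0,0]],[[0.001,0.002,0.026],[0,0,0]],[[0.001,0.002,0.032],[0,0,0]],[[0.001,0.002,0.038],[0,0,0]],[[0.001,0.002,0.044],[0,0,0]],[[0.001,0.002,0.045],[0,0,0]],[[0.001,0.002,0.045],[0,0,0]]]'
```

```text
time_s: 3.85
tcp_pos: [0.6602, -0.004, 0.0753]
orientation: [3.141, -0.002, -0.083]
ft_force: [-1.5, -0.7, 6.8]
width: 0.0008
```

```bash
python3 -m pendant '[[[0,0,0.002],[0,0,0]],[[0,0,0.003],[0,0,0]],[[0,0,0.003],[0,0,0]]]'
```

```text
time_s: 4.15
tcp_pos: [0.6603, -0.0041, 0.0744]
orientation: [3.14, -0.002, -0.083]
ft_force: [-4.3, -1.5, 11.8]
width: 0.0002
```

The force rose from 6.8 N to 11.8 N with under 1 mm of travel, so the plunger is at its hard stop. Releasing straight up.

```bash
python3 -m pendant '[[[0,0,-0.01],[0,0,0]],[[0,0,-0.025],[0,0,0]],[[0,0,-0.04],[0,0,0]],[[0,0,-0.08],[0,0,0]],[[0,0,-0.14],[0,0,0]],[[0,0,-0.16],[0,0,0]],[[0,0,-0.16],[0,0,0]]]'; python3 -c "
from h import *
S=ctrl.snapshot('side')['color'][:,:,::-1]
T=ctrl.snapshot('top')['color'][:,:,::-1]
cv2.imwrite('pics/s3.png',np.hstack([cv2.resize(S[150:290,250:400],(400,370)),cv2.resize(T[100:260,250:420],(400,370))]))
go([.55,-.065,.16],-.084)"
```

```text
time_s: 4.85
tcp_pos: [0.6613, -0.0029, 0.1953]
orientation: [-3.141, -0.006, -0.082]
ft_force: [-0.4, -0.4, -0.3]
width: 0.0003
shift [-0.138, 0.0937, 0.0414] turn [0.0, 0.002, 0.003] at [ 0.659  -0.0035  0.1909] [ 3.141e+00  1.000e-03 -8.200e-02] F [-0.4  0.1 -0.2] t 4.95 w 0.0003
```

View pics/s3.png

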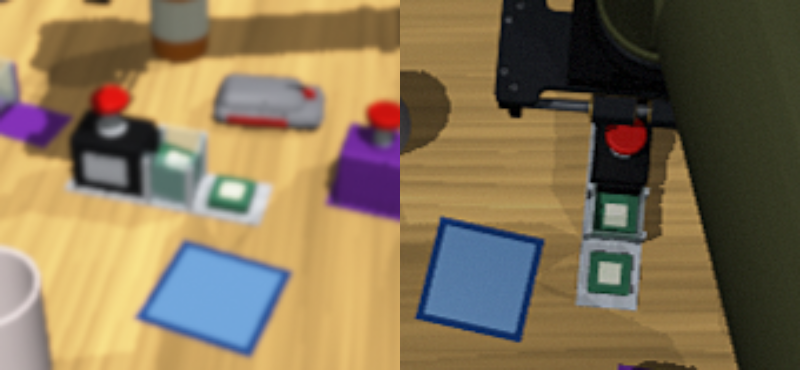

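One square is out on the plate (top-view label near (339,218)), the plunger is up and the rest of the stack is still in the magazine. Measuring the square.

```bash
python3 - <<'E'
from h import *
T=ctrl.snapshot('top');H=hsv(T)
g=(H[...,0]>55)&(H[...,0]<95)&(H[...,1]>80); g[:205]=0;g[232:]=0;g[:,:325]=0;g[:,356:]=0
for q in blobs(g,60):
    r=cv2.minAreaRect(q);P=plane(T,cv2.boxPoints(r),.011);print(r,P.mean(0).round(4),P[:,:2].round(4).tolist())
print(plane(T,[[339.2,218.0]],.012).round(4))
E
```

```text
((338.7128601074219, 217.8712921142578), (17.31364631652832, 17.31364631652832), 5.710593223571777) [0.5478 0.006  0.011 ] [[0.5311, 0.0267], [0.5684, 0.0225], [0.5644, -0.0148], [0.5271, -0.0103]]
[[0.5473 0.0051 0.012 ]]
```

```bash
python3 -c "
from h import *
go([.5437,-.0395,.19],-.084)"; python3 -m pendant '[[[-0.15,0.061,0],[0,0,0]],[[-0.15,0.061,0],[0,0,0]],[[-0.15,0.061,0],[0,0,0]],[[-0.15,0.061,0],[0,0,0]],[[-0.15,0.061,0.05],[0,0,0]],[[-0.15,0.061,0.1],[0,0,0]],[[-0.15,0.061,0.15],[0,0,0]],[[-0.15,0.061,0.15],[0,0,0]],[[-0.15,0.061,0.15],[0,0,0]]]'; python3 -c "
from h import *
go([.5437,-.0395,.007],-.084)"
```

```text
shift [-0.1486, 0.0602, 0.0003] turn [0.001, 0.006, 0.003] at [ 0.6585 -0.0037  0.1899] [ 3.141e+00  3.000e-03 -8.200e-02] F [ 0.5 -0.2 -0.6] t 5.0 w 0.0005
time_s: 5.9
tcp_pos: [0.5435, -0.0392, 0.0786]
orientation: [-3.141, 0.002, -0.082]
ft_force: [0.4, 0.2, 1.1]
width: 0.0003
shift [0.0006, 0.0005, 0.0955] turn [-0.002, 0.004, 0.004] at [ 0.5435 -0.0392  0.0786] [-3.141e+00  2.000e-03 -8.200e-02] F [0.4 0.2 1.1] t 5.9 w 0.0003
```

```bash
python3 -m pendant '[[[0,0,0.03],[0,0,0]],[[0,0,0.06],[0,0,0]],[[0,0,0.075],[0,0,0]],[[0,0,0.085],[0,0,0]],[[0,0,0.092],[0,0,0]],[[0,0,0.094],[0,0,0]],[[0,0,0.094],[0,0,0]]]'; python3 -c "
from h import *
go([.5437,-.0395,.007],-.084)
S=ctrl.snapshot('side')['color'][:,:,::-1]
T=ctrl.snapshot('top')['color'][:,:,::-1]
go([.5437,-.0395,.007],-.084)
cv2.imwrite('pics/s4.png',np.hstack([cv2.resize(S[150:290,250:400],(400,370)),cv2.resize(T[100:260,250:420],(400,370))]))"
```

```text
time_s: 6.6
tcp_pos: [0.5442, -0.0399, 0.0093]
orientation: [3.141, -0.001, -0.083]
ft_force: [-0.3, -0.3, 0.0]
width: 0.0007
shift [-0.0007, -0.0005, 0.0031] turn [0.0, -0.002, 0.003] at [ 0.5442 -0.0399  0.0093] [ 3.141e+00 -1.000e-03 -8.300e-02] F [-0.3 -0.3  0. ] t 6.6 w 0.0007
shift [-0.0008, -0.0005, 0.0033] turn [0.0, -0.002, 0.003] at [ 0.5442 -0.0399  0.0095] [ 3.141e+00 -1.000e-03 -8.300e-02] F [-0.3 -0.   0.4] t 6.7 w 0.0002
```

View pics/s4.png

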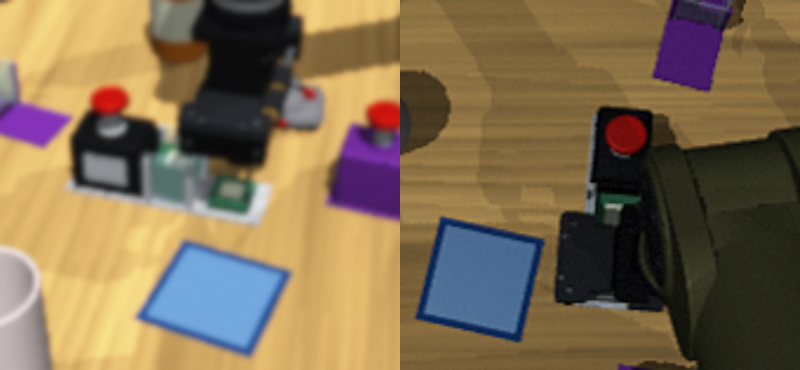

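```bash
python3 -m pendant '[[[0,0,0.004],[0,0,0]],[[0,0,0.006],[0,0,0]],[[0,0,0.006],[0,0,0]],[[-0.001,-0.01,0.006],[0,0,0]],[[-0.002,-0.02,0.006],[0,0,0]],[[-0.002,-0.028,0.006],[0,0,0]],[[-0.003,-0.036,0.006],[0,0,0]],[[-0.004,-0.044,0.006],[0,0,0]],[[-0.005,-0.052,0.006],[0,0,0]],[[-0.005,-0.052,0.006],[0,0,0]]]'; python3 -c "
from h import *
go([.5437,.092,.0055],-.084)
S=ctrl.snapshot('side')['color'][:,:,::-1]
T=ctrl.snapshot('top')['color'][:,:,::-1]
cv2.imwrite('pics/s5.png',np.hstack([cv2.resize(S[150:290,250:400],(400,370)),cv2.resize(T[100:260,250:420],(400,370))]))"
```

```text
time_s: 7.7
tcp_pos: [0.5431, 0.0007, 0.0043]
orientation: [-3.141, 0.0, -0.081]
ft_force: [1.0, -0.0, 0.3]
width: 0.0003
shift [-0.009, -0.1214, -0.0015] turn [-0.001, 0.0, 0.006] at [0.5431 0.0007 0.0043] [-3.141  0.    -0.081] F [ 1.  -0.   0.3] t 7.7 w 0.0003
```

View pics/s5.png

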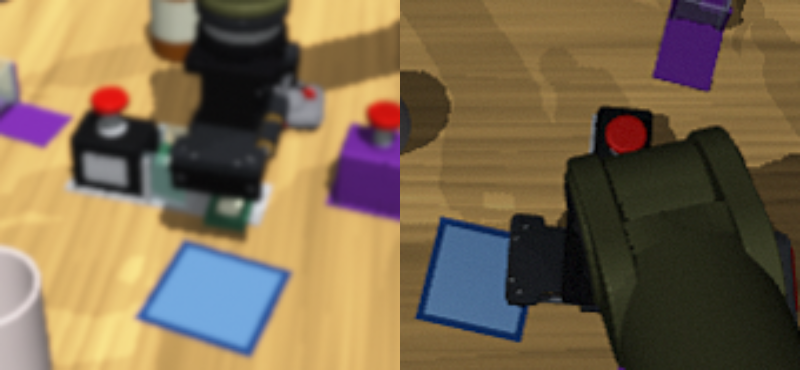

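The square is sliding ahead of the fingertips, still flat; in the side crop it is overhanging the plate edge at (228,212). I continue at the same height.

```bash
python3 -m pendant '[[[-0.001,-0.008,0],[0,0,0]],[[-0.001,-0.016,0],[0,0,0]],[[-0.002,-0.024,0],[0,0,0]],[[-0.002,-0.032,0],[0,0,0]],[[-0.003,-0.04,0],[0,0,0]],[[-0.004,-0.048,0],[0,0,0]],[[-0.004,-0.056,0],[0,0,0]],[[-0.005,-0.064,0],[0,0,0]],[[-0.005,-0.07,0],[0,0,0]],[[-0.005,-0.07,0],[0,0,0]]]'; python3 -c "
from h import *
go([.5437,.092,.0055],-.084)
S=ctrl.snapshot('side')['color'][:,:,::-1]
T=ctrl.snapshot('top')['color'][:,:,::-1]
cv2.imwrite('pics/s6.png',np.hstack([cv2.resize(S[150:290,250:400],(400,370)),cv2.resize(T[100:260,250:420],(400,370))]))"
```

```text
time_s: 8.8
tcp_pos: [0.5438, 0.053, 0.0043]
orientation: [-3.141, -0.0, -0.081]
ft_force: [-1.1, -0.1, -0.7]
width: 0.0009
shift [-0.0043, -0.0519, -0.0016] turn [-0.001, -0.0, 0.005] at [0.5438 0.053  0.0043] [-3.141 -0.    -0.081] F [-1.1 -0.1 -0.7] t 8.8 w 0.0009
```

View pics/s6.png

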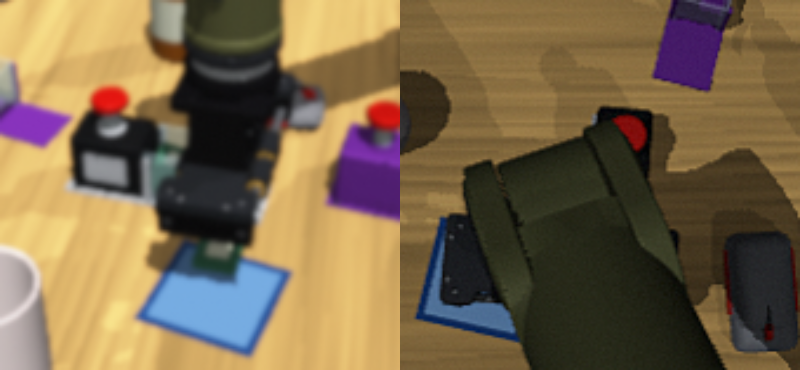

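```bash
python3 - <<'E'
from h import *
S=ctrl.snapshot('side');H=hsv(S)
cv2.imwrite('pics/s7.png',cv2.resize(S['color'][220:290,290:370,::-1],None,fx=8,fy=8,interpolation=cv2.INTER_CUBIC))
print(proj(S,[[.5448,.1262,0]]))
E
```

```text
[[329.06542173 261.40251218]]
```

View pics/s7.png

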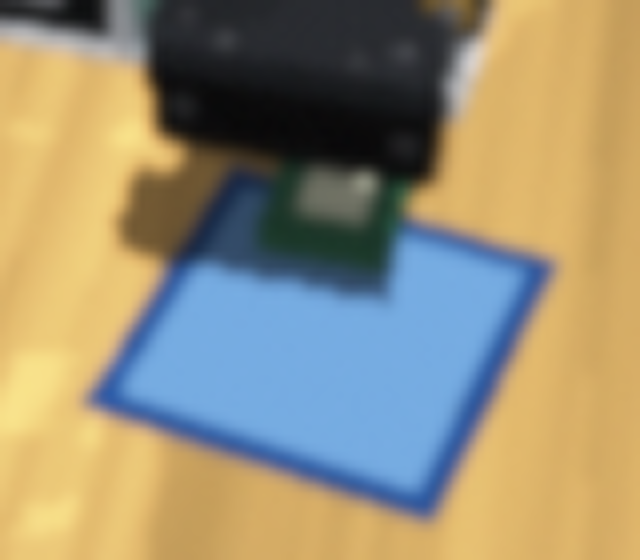

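The square lies flat with its front edge on the coaster, where the kinematics put it (centre near y = 0.087). Now the last 39 mm.

```bash
python3 -m pendant '[[[-0.001,-0.008,0],[0,0,0]],[[-0.001,-0.016,0],[0,0,0]],[[-0.002,-0.024,0],[0,0,0]],[[-0.002,-0.032,0],[0,0,0]],[[-0.003,-0.039,0],[0,0,0]],[[-0.004,-0.045,0],[0,0,0]],[[-0.004,-0.05,0],[0,0,0]],[[-0.004,-0.052,0],[0,0,0]],[[-0.004,-0.052,0],[0,0,0]]]'; python3 - <<'E'
from h import *
go([.5437,.092,.0055],-.084)
S=ctrl.snapshot('side');H=hsv(S)
cv2.imwrite('pics/s8.png',cv2.resize(S['color'][220:290,290:370,::-1],None,fx=8,fy=8,interpolation=cv2.INTER_CUBIC))
E
```

```text
time_s: 9.85
tcp_pos: [0.544, 0.0913, 0.0042]
orientation: [-3.142, 0.0, -0.082]
ft_force: [-0.1, 0.2, -0.5]
width: 0.0009
shift [-0.0004, -0.0009, -0.0017] turn [-0.0, 0.0, 0.003] at [0.544  0.0913 0.0042] [-3.142  0.    -0.082] F [-0.1  0.2 -0.5] t 9.85 w 0.0009
```

View pics/s8.png

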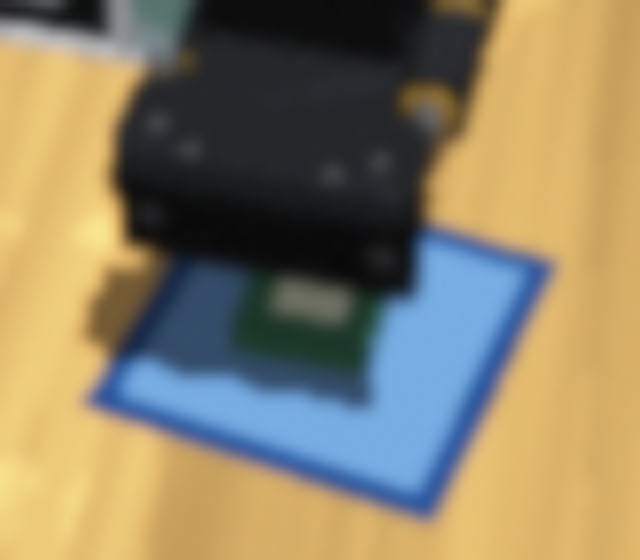

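The square sits near the coaster's middle. I back off, lift and clear the view.

```bash
python3 -m pendant '[[[0,0.008,0],[0,0,0]],[[0,0.02,0],[0,0,0]],[[0,0.02,-0.03],[0,0,0]],[[0,0.02,-0.09],[0,0,0]],[[0,0.02,-0.15],[0,0,0]],[[0,0.02,-0.21],[0,0,0]],[[0,0.02,-0.27],[0,0,0]],[[0,0.02,-0.3],[0,0,0]],[[0,0.02,-0.3],[0,0,0]]]'; python3 -m pendant '[[[0,0.35,0],[0,0,0]],[[0,0.35,0],[0,0,0]],[[0,0.35,0],[0,0,0]],[[0,0.35,0],[0,0,0]],[[0,0.35,0],[0,0,0]],[[0,0.35,0],[0,0,0]],[[0,0.35,0],[0,0,0]],[[0,0.35,0],[0,0,0]]]'; python3 - <<'E'
from h import *
T=ctrl.snapshot('top');S=ctrl.snapshot('side');H=hsv(T)
cv2.imwrite('pics/s9.png',np.hstack([cv2.resize(S['color'][100:330,200:400,::-1],(390,448)),cv2.resize(T['color'][100:260,180:500,::-1],(400,448))]))
g=(H[...,0]>55)&(H[...,0]<95)&(H[...,1]>80); g[:,320:]=0;g[:190]=0;g[250:]=0;g[:,:250]=0
for q in blobs(g,60):
    P=plane(T,cv2.boxPoints(cv2.minAreaRect(q)),.009);c=P.mean(0)
    d=c[:2]-[.5448,.1262];a=-.214;print(c.round(4),'coaster frame',(d@np.array([[np.cos(a),-np.sin(a)],[np.sin(a),np.cos(a)]])).round(4))
for n,c in(('T',T),('S',S)):
    H=hsv(c); red=((H[...,0]<8)|(H[...,0]>172))&(H[...,1]>150)&(H[...,2]>70)
    for q in blobs(red,80): print(n,cv2.minEnclosingCircle(q))
go([.55,-.2,.2],-.084)
E
```

```text
time_s: 10.8
tcp_pos: [0.545, 0.0754, 0.2336]
orientation: [-3.141, -0.008, -0.084]
ft_force: [0.0, -0.0, -0.7]
width: 0.0004
time_s: 11.6
tcp_pos: [0.5208, -0.1839, 0.2283]
orientation: [-3.14, 0.001, -0.082]
ft_force: [0.6, 0.5, -0.3]
width: 0.0005
[0.5485 0.1194 0.009 ] coaster frame [ 0.0051 -0.0059]
T ((104.8125, 327.5), 8.560774803161621)
T ((356.8846130371094, 280.6538391113281), 8.908736228942871)
T ((345.5754699707031, 157.78302001953125), 8.611248016357422)
T ((390.70001220703125, 58.5), 8.0957670211792)
S ((394.5, 193.0), 6.800835609436035)
S ((290.5769348144531, 187.5), 6.595990180969238)
S ((473.5, 97.0), 27.789485931396484)
shift [0.0398, 0.0199, 0.0386] turn [-0.002, 0.001, 0.01] at [ 0.5214 -0.1828  0.229 ] [-3.141  0.    -0.079] F [ 0.3 -0.4 -0.4] t 11.7 w 0.0005
```

View pics/s9.png

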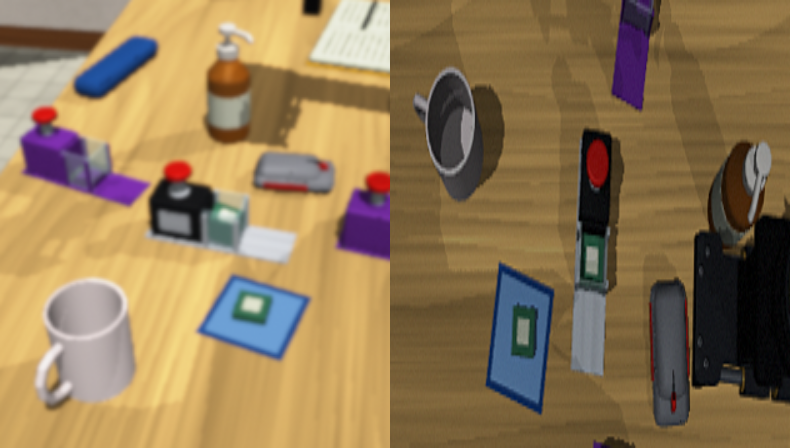

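The square lies on the coaster about 6 mm off centre. The plunger is up at its original pixels, and mug, soap and mouse look unmoved. Handing in.

```bash
python3 -c "
from rig import ctrl
print(ctrl.sign_off())"
```

```text
the job is handed in; nothing more can be done
None
```

I pressed the red plunger once with closed fingertips, reaching about 12 N at the hard stop, and let it spring back so that one square came out. I then slid that square about 0.12 m sideways onto the blue coaster, backed off and handed the job in at about 12 s.

Last checks before handing in:
- **Square:** it lies flat, about 5 mm and 6 mm from the coaster's centre along the two edges, against a limit of 33 mm.
- **Plunger and stack:** the plunger is up at its starting pixels. The other squares are still in the magazine, judged by eye.
- **Mouse, mug and soap:** they look unmoved in both views. I compared these by eye and did not re-measure them.
- **Robot:** it was clear of everything, with the tip about 0.23 m above the desk.
- **Measured depth:** the plunger depth read at the bottom was about 23.6 mm, against the nominal 24 mm. No check failed.

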